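# Unlock the caustics safe and hold the key turned

## Task

Take the key with the round ring bow from the wooden block and push it into the lock in the lid of the grey safe, past the sticky pins, until its collar sits flat on the lock plate. Then turn it clockwise (seen from above) a quarter turn to the stop against the spring, and finish while still gripping the key there and holding the lock turned, so that a colleague can lift the lid. Leave the square-bowed key and everything else on the table where they are.

Things in the scene. Friction and masses are not known exactly. Their poses are not given: they have to be found in the camera images.
- round_key_bow (a point): Centre of the bow (head) of the key to use: a steel key standing upright, bit down, in one slot of the wooden key block. The bow is a flat ring 34 mm across, 10 mm thick; thin along this frame's x, ring in its y-z plane, z up. 29 mm below this centre is the underside of the key's collar, resting on the block. Alike either way round (half turn about z); 74 mm long, about 60 g.
- round_key_collar (a point): Middle of the underside of the round-bowed key's collar (disc 26 mm across, 4 mm thick); axes as the bow. It lies on the lock plate when the key is home. Below it a round stem 7 mm thick and the bit: a flat blade 6 mm thick (x), 22 mm wide (y), from 14 to 28 mm below the collar, lower edge rounded.
- square_key_bow (a point): Centre of the bow of the other key, standing in the other slot: the same but with a square 34 mm bow and a 28 mm wide bit, too wide for this lock. To be left standing.
- key_block: Fixed wooden block, 55 (x) x 140 (y) x 42 mm high, origin under its middle. Two upright slots 9 mm (x) x 31 mm (y), 36 mm deep, 35 mm either side of its middle along y, one key in each; which key is in which slot varies.
- safe: Grey steel safe box, 150 (x) x 170 (y) x 70 mm high, fixed to the table, origin under its middle, a square 60 mm aluminium lock plate with a keyway standing 4 mm proud of its lid. Carrying handle on the -x face.
- lock_mouth (a point): Middle of the keyway, at the face of the lock plate: 74 mm above the table, 30 mm towards -x from the safe's middle; z up. A slot 8.5 mm wide (x), 25 mm long (y), mouth bevelled 3 mm all round; the blade goes in along y, either way round. The fixed plate is 12 mm thick; the blade can turn only below it, when the key's collar is flat on the plate.
- lock_plug (a joint): Turn of the lock's inner plug, rad: 0 at rest, grows clockwise seen from above, stop at 1.4. A spring (0.03 N m at rest, 0.07 at the stop) turns it back unless held. The blade has about 0.12 rad of play, so the key turns about 1.5 rad to reach the stop. In the plug, two sprung sticky pins stop the blade about 8 mm short of home; a push of 5 to 15 N, eased by a small twisting wiggle, passes them.
- pigment_jar: Bystander: glass jar with a gold lid, 67 mm across, 85 mm high; origin under its middle.
- dropper_bottle: Bystander: small amber dropper bottle, 33 mm across, 102 mm high; origin under its middle.
- soap_back: Bystander: bar of soap, 43x63x26 mm, towards the back of the table; origin under its middle.
- soap_right: Bystander: bar of soap, 42x63x25 mm, to the right of the safe; origin under its middle.
- round_key: The round-bowed key as a body; its origin is the middle of the collar's underside.

How it is judged (in metres and radians):
On the way, in this order (a step that is already met when the one before it is completed fails the run):
1. the round-bowed key is lifted out of the block in the fingers (height (world z) of round_key_collar above 0.085 m and z of round_key_collar in the frame of lock_mouth above 0.012 m and contact force between the fingers and round_key above 1 N), for 0.1 s.
2. the key is fully home in the lock, its collar down on the plate, the lock not yet turned (z of round_key_collar in the frame of lock_mouth between -0.004 and 0.003 m and horizontal distance between round_key_collar and lock_mouth below 0.005 m and angle between round_key_collar's own z axis and vertical below 0.12 rad and value of joint lock_plug below 0.35 rad), for 0.1 s.
3. the lock is turned to about a quarter turn by the held key (z of round_key_collar in the frame of lock_mouth between -0.004 and 0.003 m and horizontal distance between round_key_collar and lock_mouth below 0.005 m and angle between round_key_collar's own z axis and vertical below 0.12 rad and value of joint lock_plug above 1.15 rad and contact force between the fingers and round_key above 1 N), for 0.3 s.
At the end, for the whole second after the job is handed in: The fingers still grip the round-bowed key (over 1 N), its collar lies on the lock plate (within 3 mm in height, 5 mm sideways, 0.12 rad of upright), and the plug is held still, turned beyond 1.15 rad of its 1.4 rad, through the last second (all of step 3 and velocity of joint lock_plug between -0.1 and 0.1 rad/s); the arm keeps its last pose, push and grip.
It fails at once if the square-bowed key is taken or displaced by more than 15 mm (distance of square_key_bow from where it was at the start of the episode above 0.015 m).
It fails at once if a bystander is moved by more than 30 mm (distance of any of pigment_jar, dropper_bottle, soap_back, soap_right from where it was at the start of the episode above 0.03 m).
It also fails if it takes over 54 s, if anything falls off the work surface, if the arm or the gripper's body presses on something with over 40 N, if the wrist force passes 120 N, or if a joint passes its speed limit or range.

## Robot

A 7-joint arm with a two-finger parallel gripper is mounted at the origin on a cart in front of the work surface, level with it; the furniture and walls round the work are solid. World frame = base frame: x ahead of the robot, y to its left, z up, the work surface at z = 0. Lengths are in mm, angles in rad, forces in N, time in s.
With the tool pointing down it reaches from about 375 to 925 mm from the base axis. Payload 3.1 kg.
Tool frame: the origin (TCP) lies at the very end of the fingers, on their centre line; the grasp point (between the pads) lies 19 mm behind it; z points along the fingers, y is the line along which they close (so a half turn about z gives the same grasp; the last joint's range is limited). The gripper opens to 85 mm and grips with 20 to 120 N. Pads are 22 mm wide; open, the fingers measure 114 mm over their backs; the gripper's body (76 mm by 85 mm) begins 54 mm behind the grasp point. The pads swing forward as they close: fully open they stand 13 mm farther back than shut.
Start: joints at [1.052, 0.383, 0.044, 1.598, -0.018, 1.161, -0.05], TCP at [265.538, -593.29, 231.269] pointing down, gripper open.
Joint ranges: [-2.61, 2.61], [-0.41, 2.15], [-1.48, 1.57], [0, 2.5], [-1.57, 4.71], [0.05, 1.97], [-2.85, 2.85]. Speed limits (rad/s): [2.79, 2.79, 3.14, 3.14, 3.14, 3.14, 3.14].

## Interface

Orientations are given as a unit quaternion [x, y, z, w].
In Python, from plant import r gives the robot as it stands. The module is installed in compiled form; this text tells all that it offers.
- The arm moves only by the tool carry_out, never from a script. Its arguments are lists of equal length, an entry for each row: "linear": the shift along the world's x, y, z scaled (see below), a list of three; "rotation": the turn, a rotation vector about the world's x, y, z scaled (see below), a list of three; "hand": the opening, from 0 (shut) to 1 (fully open). A call has 1 to 8 rows; each row shifts and turns the commanded pose from where the row before left it; what a row does not reach is not made up. The controller multiplies each number of a shift by 75 cm and each number of a turn by 60 degrees. A row lasts 1/10 s, in which the tool goes at most 50 mm and 8.59 degrees, less where a joint would pass 70% of its speed; a pose out of reach is approached as far as the arm can. A call with a number of a shift or a turn outside -1 to 1 is refused whole. A call with a gripper value outside its range is refused whole. The fingers move at their own pace and stop on an object; "squeeze" is the grip in N (left out, the last holds). Time passes only in rows, so rows that do not move let the fingers close. It gives the time, the measured TCP pose, the force, the opening and the grip force at its end, in the units of the state.
- r.sense(): the state, without advancing time (a new reading comes with each control period).
- r.grab_frame(name): name is "side" or "top" or "wrist"; returns the picture (420x560x3 uint8, red, green, blue); there is no depth.
- r.get_calibration(name): a dict with "fovy" (degrees; the focal length in pixels is half the picture's height over the tangent of half this angle, whatever the lens; pixels are square), "cx", "cy" (the principal point, pixels), "dist" ([k1, k2, p1, p2, k3] as OpenCV has them; the pictures are not rectified), "camera_from_world" (4x4, takes a point from world to camera coordinates). Camera axes: x right, y down, z forward; pixel columns grow to the right and rows downward; lengths in mm; the calibration is good to about 2 mm. A picture is of the moment at which its call begins: read the wrist's pose just before it. get_calibration takes no time and is no camera call; for the wrist camera it gives the pose at the moment of the call.
- r.sign_off(): hands the job in; it is judged then, once.
The state is a dict: "time_s": time; "joints": joint angles; "qvel": joint speeds; "effort": joint torques, N m; "tool_pos": TCP position; "eef_rot": TCP orientation; "contact_force": force on the tool from outside, world axes, zero at the start; "wrist_torque": the same for the moment, N m; "grip_width": finger opening in mm; "finger_force": force on a finger pad.
Only numpy, scipy, OpenCV 4.12 (cv2) and the standard library are available. Lean on these libraries where they do the work, as an engineer would, in place of code of your own. Each camera call takes 0.05 s, during which the arm holds its last target. There are 200 camera calls.

## Working session

There is one attempt and no reset: what is moved stays moved. The work goes in short steps, Python scripts to look and compute and a tool call to move; the robot and the scene stay as the last step left them, time stands still between calls to the robot, and variables do not carry over. Pictures are saved under pics/ and viewed, at most 13 in all, crops included, and the job is handed in when it is done.

Besides the shell and the picture viewer there is one more tool, called as name(argument=value, ...), one argument or row to a line, values as JSON. carry_out: Moves the arm, as the interface text tells. Shifts and turns lie within -1 to 1; 1 stands for 75 cm of shift or 60 degrees of turn. Its arguments: {"type":"object","properties":{"linear":{"type":"array"},"rotation":{"type":"array"},"hand":{"type":"array"},"squeeze":{"type":"number"}},"required":["linear","rotation","hand"]}

```bash
mkdir -p pics; cat > h.py <<'E'
from plant import r
import numpy as np, cv2
from scipy.spatial.transform import Rotation as R
def K(c):
    f=210/np.tan(np.radians(c['fovy'])/2)
    return np.array([[f,0,c['cx']],[0,f,c['cy']],[0,0,1.]])
def ray(c,uv):
    p=cv2.undistortPoints(np.array([[uv]],float),K(c),np.array(c['dist'],float))[0,0]
    T=np.array(c['camera_from_world']); d=T[:3,:3].T@np.array([p[0],p[1],1]); o=-T[:3,:3].T@T[:3,3]
    return o,d/np.linalg.norm(d)
def plane(c,uv,z):
    o,d=ray(c,uv); return o+d*(z-o[2])/d[2]
def tri(rs):
    A=sum(np.eye(3)-np.outer(d,d) for o,d in rs); b=sum((np.eye(3)-np.outer(d,d))@o for o,d in rs)
    return np.linalg.solve(A,b)
def proj(c,P):
    T=np.array(c['camera_from_world']); rv=cv2.Rodrigues(T[:3,:3])[0]
    return cv2.projectPoints(np.array(P,float).reshape(-1,1,3),rv,T[:3,3],K(c),np.array(c['dist'],float))[0][:,0]
def save(n,f): 
    im=r.grab_frame(n); cv2.imwrite('pics/'+f,im[:,:,::-1]); return im
E
python3 - <<'E'
from h import *
np.set_printoptions(precision=3,suppress=True)
print(r.sense())
ims=[]
for n in ('top','side'):
    save(n,n+'0.png'); c=r.get_calibration(n); print(n,c['fovy'],c['dist'],np.array(c['camera_from_world']))
E
```

```text
{'time_s': 0.0, 'joints': array([ 1.052,  0.384,  0.044,  1.6  , -0.018,  1.161, -0.05 ]), 'qvel': array([-0.001, -0.001, -0.001,  0.001,  0.001, -0.001,  0.   ]), 'effort': array([  0.   , -43.346,   1.024, -24.951,   0.011,   0.011,   0.   ]), 'tool_pos': array([ 265.12 , -592.45 ,  229.879]), 'eef_rot': array([ 0.978,  0.209, -0.   , -0.001]), 'contact_force': array([ 0.561, -0.264,  0.188]), 'wrist_torque': array([-0.034, -0.013, -0.053]), 'finger_force': 0.0, 'grip_width': 85.28932307791098}
top 51.46080627330825 [0.042 0.    0.    0.    0.   ] [[  -0.05    -0.999   -0.001  -47.358]
 [  -0.973    0.049   -0.227  590.367]
 [   0.227   -0.01    -0.974 1280.377]
 [   0.       0.       0.       1.   ]]
side 44.20577778934779 [-0.088  0.     0.     0.     0.   ] [[   0.999   -0.031    0.018 -559.427]
 [   0.001   -0.486   -0.874   47.135]
 [   0.035    0.874   -0.485 1450.841]
 [   0.       0.       0.       1.   ]]
```

View pics/top0.png

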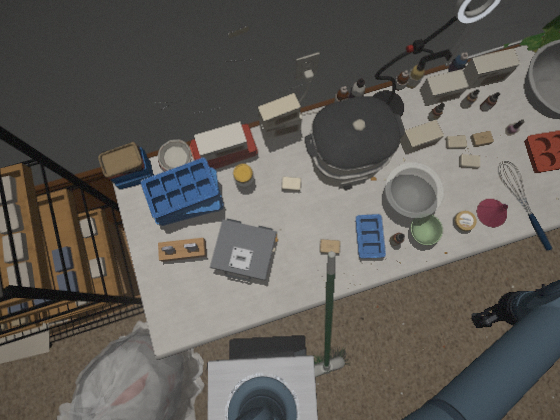

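View pics/side0.png

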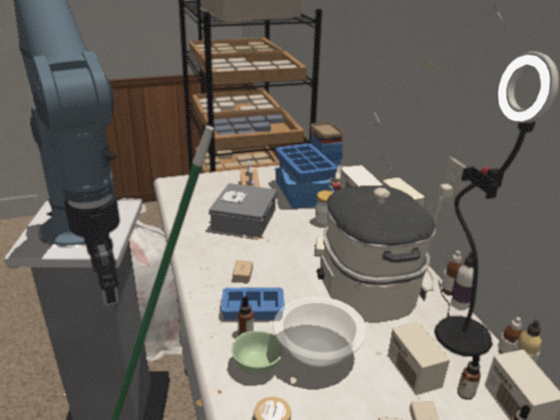

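```bash
python3 - <<'E'
from h import *
np.set_printoptions(precision=1,suppress=True)
t=r.get_calibration('top');s=r.get_calibration('side')
print('cams',ray(t,(280,210))[0],ray(s,(280,210))[0])
print('pole top',tri([ray(t,(331,256)),ray(s,(208,131))]))
for uv,z in [((182,249),42),((160,250),42),((205,247),42),((165,250),70),((193,247),70),((243,258),74)]: print(uv,plane(t,uv,z))
# pole lower points: match along side line
from math import *
for v in (300,330,360):
    uv=(331+ (v-262)*9/103,v); o,d=ray(t,uv)
    # intersect with side pole plane
    o2,d1=ray(s,(208,131)); _,d2=ray(s,(122,410)); n=np.cross(d1,d2); print('pole',v,o+d*((o2-o)@n)/(d@n))
a=cv2.imread('pics/top0.png'); b=cv2.imread('pics/side0.png')
A=cv2.resize(a[225:285,150:285],None,fx=5.9,fy=4.9*1.2,interpolation=3)[:,:800]
B=cv2.resize(b[155:235,205:345],None,fx=5.7,fy=5.7,interpolation=3)[:,:800]
cv2.imwrite('pics/c1.png',np.vstack([cv2.resize(A,(700,300)),cv2.resize(B[:300],(700,300))]))
E
```

```text
cams [ 281.3  -63.4 1380.9] [  507.6 -1261.6   755.5]
pole top [ 402.7 -190.9  356.8]
(182, 249) [485.8 227.5  42. ]
(160, 250) [486.2 294.9  42. ]
(205, 247) [488.4 156.8  42. ]
(165, 250) [481.2 272.4  70. ]
(193, 247) [485.9 188.4  70. ]
(243, 258) [444.3  38.2  74. ]
pole 300 [ 307.7 -224.4   82.7]
pole 330 [ 211.3 -259.9 -197.3]
pole 360 [  68.3 -312.5 -612.4]
```

View pics/c1.png

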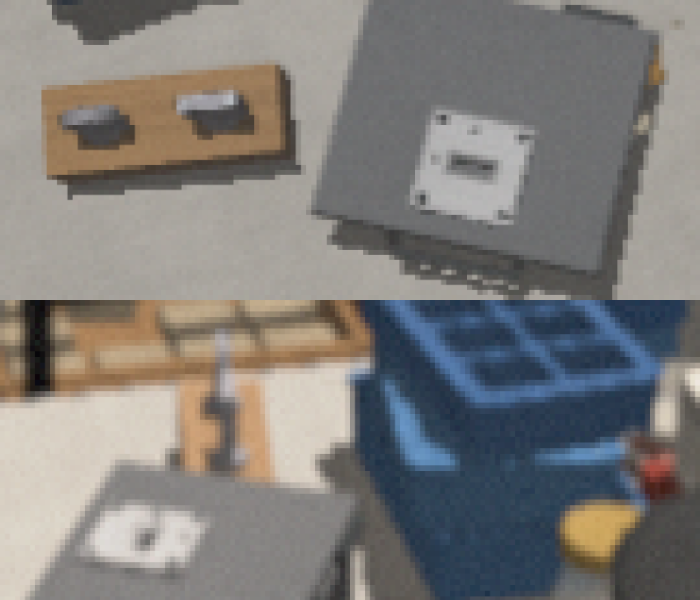

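The upscaled crop shows the block with two keys (top-view px ≈ (168,249) and (191,247)), the left one looking rounder, and the safe with its lock plate at about (243,258). A tall leaning pole ends near (403,-191,357), so I'll travel above it.

carry_out(
  linear=[
    [0,0,0.06],
    [0,0,0.06],
    [0,0,0.06],
    [0,0,0.06],
    [0.03,0,0.06],
    [0.04,0.04,0.02],
    [0.04,0.04,0.02],
    [0.04,0.04,0],
  ],
  rotation=[
    [0,0,0.04],
    [0,0,0.04],
    [0,0,0.04],
    [0,0,0.04],
    [0,0,0.04],
    [0,0,0.04],
    [0,0,0.04],
    [0,0,0.04],
  ],
  hand=[1,1,1,1,1,1,1,1],
)

```text
time_s: 0.9
tool_pos: [379.2, -502.9, 488.6]
eef_rot: [0.929, 0.369, 0.001, 0.002]
contact_force: [-0.3, 0.0, 0.9]
grip_width: 85.2
finger_force: 0.0
```

carry_out(
  linear=[
    [0.05,0.04,0],
    [0.05,0.04,0],
    [0.05,0.04,0],
    [0.05,0.04,0],
    [0.0,0.06,0],
    [0.0,0.06,0],
    [0.0,0.06,0],
    [0.0,0.06,0],
  ],
  rotation=[
    [0,0,0.05],
    [0,0,0.05],
    [0,0,0.05],
    [0,0,0.05],
    [0,0,0.05],
    [0,0,0.05],
    [0,0,0.05],
    [0,0,0.05],
  ],
  hand=[1,1,1,1,1,1,1,1],
)

```text
time_s: 1.7
tool_pos: [527.5, -201.4, 485.1]
eef_rot: [0.832, 0.555, -0.0, -0.001]
contact_force: [1.0, 0.8, -0.2]
grip_width: 85.5
finger_force: 0.0
```

carry_out(
  linear=[
    [0,0.06,0],
    [0,0.06,0],
    [0,0.06,0],
    [0,0.06,0],
    [0,0.06,-0.02],
    [0,0.05,-0.03],
    [-0.03,0.05,-0.03],
    [-0.03,0.03,-0.03],
  ],
  rotation=[
    [0,0,0.06],
    [0,0,0.06],
    [0,0,0.06],
    [0,0,0.06],
    [0,0,0.06],
    [0,0,0.06],
    [0,0,0.06],
    [0,0,0],
  ],
  hand=[1,1,1,1,1,1,1,1],
)

```text
time_s: 2.5
tool_pos: [481.3, 123.2, 401.9]
eef_rot: [0.689, 0.725, 0.0, -0.001]
contact_force: [0.1, 0.9, -1.0]
grip_width: 85.4
finger_force: 0.0
```

```bash
python3 - <<'E'
from h import *
np.set_printoptions(precision=2,suppress=True)
s=r.sense();print(s['tool_pos'],s['eef_rot'],s['joints'])
c=r.get_calibration('wrist');save('wrist','w1.png')
np.save('w1.npy',c,allow_pickle=True)
print(c['fovy'],c['dist'],ray(c,(280,210)))
E
```

```text
[481.3  123.18 401.89] [ 0.69  0.72  0.   -0.  ] [ 0.26  0.01 -0.59  1.69  0.    1.44 -0.28]
66.66337965663861 [-0.01  0.    0.    0.    0.  ] (array([478.84, 193.24, 543.76]), array([ 0.01, -0.28, -0.96]))
```

View pics/w1.png

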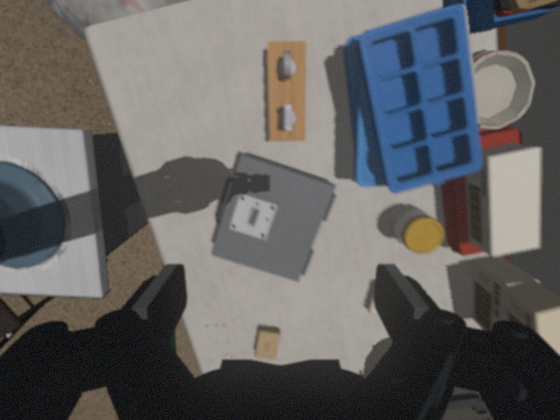

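Wrist view: block at (287,90) with keys at (288,63) and (289,117), safe plate at (254,215). I'll go closer to resolve the bows.

carry_out(
  linear=[
    [0,0.03,-0.05],
    [0,0.03,-0.05],
    [0,0.03,-0.05],
    [0,0.02,-0.05],
    [0,0,-0.03],
    [0,0,0],
  ],
  rotation=[
    [0,0,0],
    [0,0,0],
    [0,0,0],
    [0,0,0],
    [0,0,0],
    [0,0,0],
  ],
  hand=[1,1,1,1,1,1],
)

```text
time_s: 3.15
tool_pos: [479.6, 200.3, 226.6]
eef_rot: [0.691, 0.723, -0.004, -0.002]
contact_force: [0.6, 0.2, -0.0]
grip_width: 85.4
finger_force: 0.0
```

```bash
python3 - <<'E'
from h import *
np.set_printoptions(precision=2,suppress=True)
s=r.sense();print(s['tool_pos'],s['eef_rot'],s['joints'])
c=r.get_calibration('wrist');save('wrist','w2.png')
np.save('w2.npy',c,allow_pickle=True)
E
```

```text
[479.6  200.33 226.6 ] [ 0.69  0.72 -0.   -0.  ] [ 0.13  0.21 -0.67  1.88  0.14  1.11 -0.55]
```

View pics/w2.png

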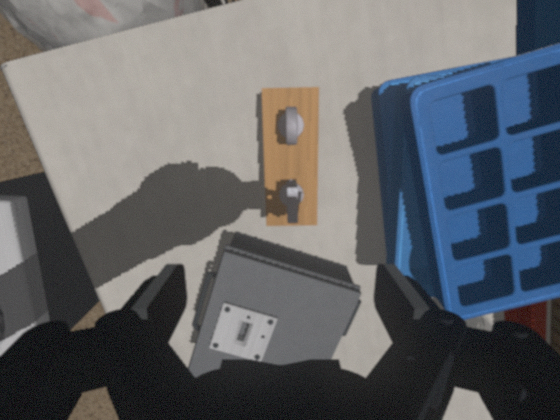

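Wrist view: upper key at (292,125) looks lens-shaped, lower one at (293,200) has a flat-edged bow; plate at (244,333) with slot visible. I'll enlarge to confirm and measure.

```bash
python3 - <<'E'
from h import *
np.set_printoptions(precision=2,suppress=True)
c=np.load('w2.npy',allow_pickle=True).item(); a=cv2.imread('pics/w2.png')
hsv=cv2.cvtColor(a,cv2.COLOR_BGR2HSV)
m=cv2.inRange(hsv,(8,90,60),(22,255,255)); m[:80]=0;m[235:]=0;m[:,:255]=0;m[:,330:]=0
m=cv2.morphologyEx(m,cv2.MORPH_CLOSE,np.ones((9,9)))
k=max(cv2.findContours(m,0,2)[0],key=cv2.contourArea); q=cv2.minAreaRect(k); print(q)
P=np.array([plane(c,p,42)[:2] for p in k[:,0]],np.float32); print('block',cv2.minAreaRect(P),cv2.boxPoints(cv2.minAreaRect(P)))
g=cv2.cvtColor(a,cv2.COLOR_BGR2GRAY)
m=cv2.inRange(hsv,(0,0,135),(180,40,255)); m[:295]=0;m[370:]=0;m[:,:205]=0;m[:,285:]=0
m=cv2.morphologyEx(m,cv2.MORPH_CLOSE,np.ones((5,5)))
k=max(cv2.findContours(m,0,2)[0],key=cv2.contourArea)
P=np.array([plane(c,p,74)[:2] for p in k[:,0]],np.float32); print('plate',cv2.minAreaRect(P),cv2.boxPoints(cv2.minAreaRect(P)))
cr=[a[80:230,250:335],a[295:370,200:290]]
cv2.imwrite('pics/c2.png',np.hstack([cv2.resize(cr[0],(340,600),interpolation=2),cv2.resize(cr[1],(460,383),interpolation=2) if 0 else cv2.copyMakeBorder(cv2.resize(cr[1],(450,375),interpolation=2),0,225,0,0,0)]))
E
```

```text
((289.5, 156.0), (136.0, 55.0), 90.0)
block ((487.6935729980469, 229.3712615966797), (54.31771469116211, 137.89019775390625), 3.672551393508911) [[456.17 296.44]
 [465.01 158.83]
 [519.21 162.31]
 [510.38 299.91]]
plate ((445.3893737792969, 43.9432373046875), (60.527320861816406, 60.59645462036133), 74.25804901123047) [[408.02  23.03]
 [466.34   6.59]
 [482.76  64.85]
 [424.44  81.29]]
```

View pics/c2.png

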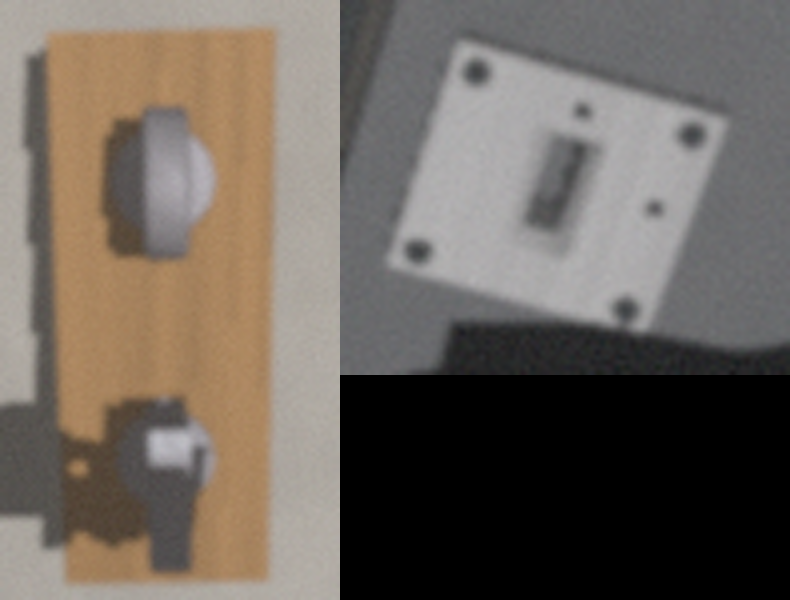

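```bash
python3 - <<'E'
from h import *
np.set_printoptions(precision=1,suppress=True)
c=np.load('w2.npy',allow_pickle=True).item()
B=np.array([487.7,229.4]); th=np.radians(3.67); ex=np.array([np.cos(th),np.sin(th)]); ey=np.array([-ex[1],ex[0]])
t=np.linspace(0,2*np.pi,60)
for s in (35,-35):
    for nm,yy,zz in (('round',17*np.cos(t),17*np.sin(t)),('square',[17,17,-17,-17],[17,-17,17,-17])):
        pts=[np.r_[B+ey*(s+y)+ex*x,71+z] for y,z in zip(yy,zz) for x in (-5,5)]
        p=(proj(c,pts)-[250,80])*4; print(s,nm,p.min(0),p.max(0))
    print('collar',(proj(c,[np.r_[B+ey*s,46]])-[250,80])*4)
# shadows/keys at image: pixel rows
E
```

```text
35 round [138.3 100.9] [187.  258.3]
35 square [138.  98.] [187.3 264.6]
collar [[159.4 178.2]]
-35 round [142.3 410.8] [188.  553.2]
-35 square [142.  398.7] [188.2 572.2]
collar [[161.9 457.9]]
```

Projection confirms: the near-robot-left key at larger y (crop rows 105–258) is the round one; the other (398–572) is square. Now go over it.

carry_out(
  linear=[
    [0.009,0.04,0],
    [0,0.04,-0.02],
    [0,0.005,-0.05],
    [0,0,-0.04],
    [0,0,0],
    [0,0,0],
  ],
  rotation=[
    [0,0,0.015],
    [0,0,0],
    [0,0,0],
    [0,0,0],
    [0,0,0],
    [0,0,0],
  ],
  hand=[1,1,1,1,1,1],
)

```text
time_s: 3.8
tool_pos: [491.0, 265.1, 150.0]
eef_rot: [0.686, 0.727, 0.001, 0.0]
contact_force: [0.4, 0.9, 0.1]
grip_width: 85.4
finger_force: 0.0
```

```bash
python3 - <<'E'
from h import *
np.set_printoptions(precision=4,suppress=True)
s=r.sense();print(s['tool_pos'],R.from_quat(s['eef_rot']).as_matrix(),s['joints'])
c=r.get_calibration('wrist');save('wrist','w3.png')
np.save('w3.npy',c,allow_pickle=True)
a=cv2.imread('pics/w3.png')
for z in(88,71,46): print(proj(c,[[486,264,z]]))
print('tcp',proj(c,[s['tool_pos']]))
E
```

```text
[491.0494 265.1111 150.0251] [[-0.0578  0.9983  0.0016]
 [ 0.9983  0.0578  0.0005]
 [ 0.0004  0.0016 -1.    ]] [-0.0106  0.3771 -0.6597  1.8691  0.2749  0.9854 -0.7318]
[[271.0393 227.6856]]
[[271.6333 219.9583]]
[[272.3692 210.3853]]
tcp [[278.2685 268.0582]]
```

View pics/w3.png

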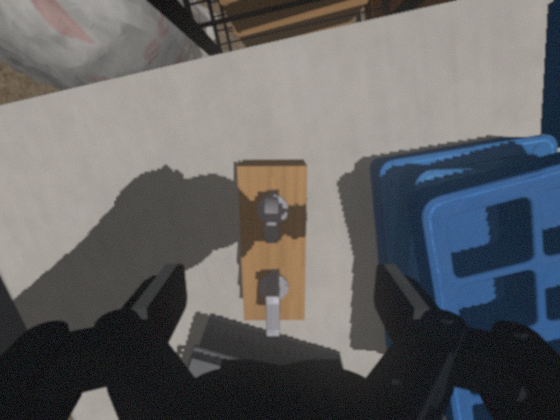

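carry_out(
  linear=[
    [-0.0067,-0.0013,-0.02],
    [0,0,-0.04],
    [0,0,-0.04],
    [0,0,-0.02],
    [0,0,-0.006],
    [0,0,0],
    [0,0,0],
  ],
  rotation=[
    [0,0,0.004],
    [0,0,0],
    [0,0,0],
    [0,0,0],
    [0,0,0],
    [0,0,0],
    [0,0,0],
  ],
  hand=[0.5,0.5,0.5,0.5,0.5,0.5,0.5],
  squeeze=60,
)

```text
time_s: 4.55
tool_pos: [486.1, 265.4, 55.8]
eef_rot: [0.684, 0.729, 0.002, 0.001]
contact_force: [0.3, -0.3, -0.2]
grip_width: 42.8
finger_force: 0.0
```

carry_out(
  linear=[
    [0,-0.0015,-0.001],
    [0,0,0],
    [0,0,0],
    [0,0,0],
    [0,0,0],
    [0,0,0],
  ],
  rotation=[
    [0,0,0],
    [0,0,0],
    [0,0,0],
    [0,0,0],
    [0,0,0],
    [0,0,0],
  ],
  hand=[0.3,0,0,0,0,0],
  squeeze=60,
)

```text
time_s: 5.15
tool_pos: [485.4, 263.6, 54.2]
eef_rot: [0.684, 0.729, 0.001, 0.0]
contact_force: [0.3, -0.2, 5.2]
grip_width: 9.0
finger_force: 59.0
```

Key gripped (9 mm, 59 N). Lift and carry to view the lock.

carry_out(
  linear=[
    [0,0,0.01],
    [0,0,0.03],
    [0,0,0.04],
    [0,0,0.05],
    [0,-0.02,0.05],
    [-0.01,-0.05,0.04],
    [-0.01,-0.06,0.02],
    [-0.01,-0.06,0],
  ],
  rotation=[
    [0,0,0],
    [0,0,0],
    [0,0,0],
    [0,0,0],
    [0,0,0],
    [0,0,-0.05],
    [0,0,-0.09],
    [0,0,-0.09],
  ],
  hand=[0,0,0,0,0,0,0,0],
)

```text
time_s: 5.95
tool_pos: [463.2, 120.8, 236.1]
eef_rot: [0.767, 0.641, 0.003, 0.001]
contact_force: [0.3, -1.2, -1.0]
grip_width: 9.1
finger_force: 59.5
```

carry_out(
  linear=[
    [-0.01,-0.06,0],
    [-0.01,-0.05,0],
    [0,-0.03,0],
    [0,-0.012,0],
    [0,0,0],
    [0,0,0],
  ],
  rotation=[
    [0,0,-0.09],
    [0,0,0],
    [0,0,0],
    [0,0,0],
    [0,0,0],
    [0,0,0],
  ],
  hand=[0,0,0,0,0,0],
)

```text
time_s: 6.55
tool_pos: [447.1, 8.7, 233.2]
eef_rot: [0.796, 0.606, 0.0, -0.0]
contact_force: [-0.5, -0.7, -0.7]
grip_width: 9.1
finger_force: 59.5
```

```bash
python3 - <<'E'
from h import *
np.set_printoptions(precision=4,suppress=True)
s=r.sense();print(s['tool_pos'],s['eef_rot'],s['joints'],s['contact_force'],s['finger_force'],s['grip_width'])
c=r.get_calibration('wrist');save('wrist','w4.png')
np.save('w4.npy',c,allow_pickle=True)
print('tcp',proj(c,[s['tool_pos']]))
E
```

```text
[447.1422   8.6615 233.1782] [ 0.7956  0.6058  0.0003 -0.0005] [ 0.4001  0.0162 -0.5096  2.0388  0.0076  1.0887 -0.3821] [-0.487  -0.722  -0.6795] 59.45276122233736 9.082332695692026
tcp [[277.7173 268.5586]]
```

View pics/w4.png

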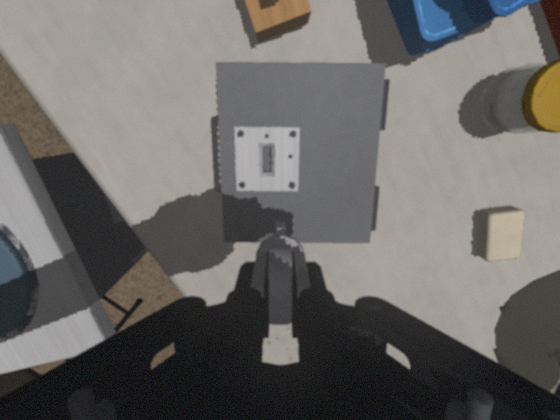

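Wrist view: key held upright at (281,230), collar at ~(281,243), plate at (267,159) with the slot at (268,159) fully visible.

```bash
python3 - <<'E'
from h import *
np.set_printoptions(precision=2,suppress=True)
c=np.load('w4.npy',allow_pickle=True).item(); a=cv2.imread('pics/w4.png'); hsv=cv2.cvtColor(a,cv2.COLOR_BGR2HSV); g=cv2.cvtColor(a,cv2.COLOR_BGR2GRAY)
m=cv2.inRange(hsv,(0,0,135),(180,60,255)); m[:115]=0;m[205:]=0;m[:,:222]=0;m[:,312:]=0
m=cv2.morphologyEx(m,cv2.MORPH_OPEN,np.ones((3,3)))
k=max(cv2.findContours(m,0,2)[0],key=cv2.contourArea)
P=np.array([plane(c,p,74)[:2] for p in k[:,0]],np.float32); R1=cv2.minAreaRect(P);print('plate',R1,cv2.boundingRect(k))
s=(g<125).astype(np.uint8)*255; s[:135]=0;s[182:]=0;s[:,:255]=0;s[:,282:]=0
k=max(cv2.findContours(s,0,2)[0],key=cv2.contourArea); P=np.array([plane(c,p,74)[:2] for p in k[:,0]],np.float32)
print('slot',cv2.minAreaRect(k),cv2.minAreaRect(P))
# second views
T=np.array([447.14,8.66,233.18])
for nm,z in (('tip',-38),('collar',-10)): print(nm,proj(c,[T+[0,0,z]]))
th=np.radians(2*np.degrees(np.arctan2(.6058,.7956))-90);ex=np.array([np.cos(th),np.sin(th),0]);ey=np.array([-ex[1],ex[0],0]);print('yaw',np.degrees(th))
print(proj(c,[T+[0,0,-36]+11*ey+3*ex,T+[0,0,-36]+11*ey-3*ex,T+[0,0,-24]+11*ey,T+[0,0,-10]+13*ey,T+[0,0,-8]+13*ex,T+[0,0,-8]-13*ex]))
cr=cv2.resize(a[130:270,195:355],(800,700),interpolation=2)[:,:]; cv2.imwrite('pics/c4.png',cv2.resize(cr,(686,600)))
# same plate from w2 and top with slots
t=r.get_calibration('top')
A=cv2.imread('pics/top0.png');h=cv2.cvtColor(A,cv2.COLOR_BGR2HSV);m=cv2.inRange(h,(0,0,165),(180,40,255));m[:240]=0;m[275:]=0;m[:,:225]=0;m[:,262:]=0
k=max(cv2.findContours(m,0,2)[0],key=cv2.contourArea);P=np.array([plane(t,p,74)[:2] for p in k[:,0]],np.float32);print('top plate',cv2.minAreaRect(P))
E
```

```text
plate ((445.0061950683594, 43.85406494140625), (60.636478424072266, 60.547401428222656), 74.60842895507812) (234, 126, 66, 66)
slot ((267.5, 158.5), (27.0, 11.0), 90.0) ((445.8819274902344, 44.335906982421875), (25.217571258544922, 10.242839813232422), 74.28318786621094)
tip [[278.19 240.04]]
collar [[277.86 259.84]]
yaw -15.425959527062062
[[283.27 223.77]
 [273.04 223.76]
 [278.02 230.68]
 [277.84 236.31]
 [303.21 261.53]
 [252.45 261.47]]
top plate ((444.7981262207031, 45.75048828125), (55.74009323120117, 57.286556243896484), 73.93976593017578)
```

View pics/c4.png

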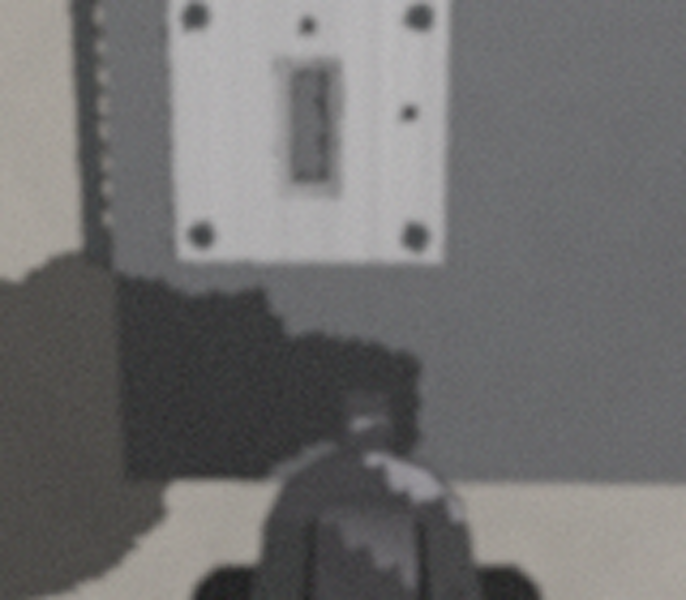

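Bias in the wrist view is about 1–2 mm, so I'll look again with the bit low beside the slot, at the same depth.

carry_out(
  linear=[
    [-0.0157,0.0083,-0.02],
    [0,0,-0.05],
    [0,0,-0.05],
    [0,0,-0.028],
    [0,0,0],
    [0,0,0],
  ],
  rotation=[
    [0,0,0],
    [0,0,0],
    [0,0,0],
    [0,0,0],
    [0,0,0],
    [0,0,0],
  ],
  hand=[0,0,0,0,0,0],
)

```text
time_s: 7.2
tool_pos: [435.7, 14.6, 122.5]
eef_rot: [0.795, 0.606, 0.0, -0.0]
contact_force: [0.3, -0.1, -1.1]
grip_width: 9.0
finger_force: 59.5
```

```bash
python3 - <<'E'
from h import *
np.set_printoptions(precision=2,suppress=True)
s=r.sense();T=s['tool_pos'];print(T,s['eef_rot'],s['contact_force'])
c=r.get_calibration('wrist');a=save('wrist','w5.png')[:,:,::-1]
np.save('w5.npy',c,allow_pickle=True)
x=R.from_quat(s['eef_rot']).as_matrix()[:,1];th=np.arctan2(x[1],x[0]);print(np.degrees(th))
ex=np.array([np.cos(th),np.sin(th),0]);ey=np.array([-ex[1],ex[0],0])
print('blade far end, collar far edge',proj(c,[T+[0,0,-38]+11*ey,T+[0,0,-12]+13*ey]))
g=cv2.cvtColor(np.ascontiguousarray(a),cv2.COLOR_BGR2GRAY)
cv2.imwrite('pics/c5.png',cv2.resize(a[90:270,180:380],(660,594),interpolation=2))
E
```

```text
[435.67  14.64 122.51] [ 0.8   0.61  0.   -0.  ] [ 0.27 -0.09 -1.05]
-15.401160853552353
blade far end, collar far edge [[278.17 222.74]
 [277.85 234.99]]
```

View pics/c5.png

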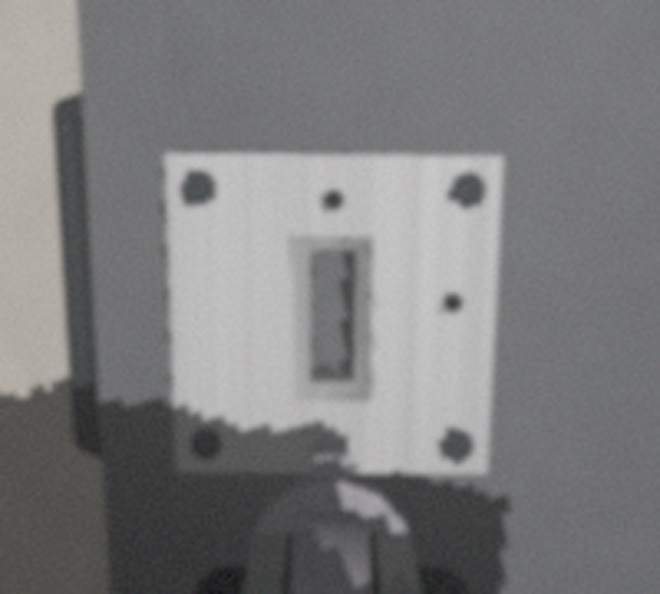

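```bash
python3 - <<'E'
from h import *
np.set_printoptions(precision=2,suppress=True)
c=np.load('w5.npy',allow_pickle=True).item();T=r.sense()['tool_pos'];th=np.radians(-15.4)
ex=np.array([np.cos(th),np.sin(th)]);ey=np.array([-ex[1],ex[0]])
L=plane(c,(280.9,186.2),74)[:2]; 
pc=[plane(c,(180+x/3.3,90+y/3.3),74)[:2] for x,y in((165,155),(504,155),(488,470),(176,470))]
L2=np.mean(pc,0)
e=pc[0]-pc[3];e2=pc[1]-pc[2];print('yaws',[np.degrees(np.arctan2(-v[0],v[1])) for v in (e,e2)])
Kx=plane(c,(280.2,235),T[2]-12)[:2]
for l in(L,L2): d=l-T[:2]; print(l,'d in key frame',d@ex,d@ey,' key x bias',(Kx-T[:2])@ex)
d=ex*((L-Kx)@ex)+ey*((L-T[:2])@ey); print('shift',d,d/750,'target',T[:2]+d)
E
```

```text
yaws [np.float64(-15.782436117434738), np.float64(-15.697354789050099)]
[445.41  43.98] d in key frame 0.5620540435969629 30.889300010336793  key x bias 0.15925397569416383
[445.37  43.67] d in key frame 0.6018885155532414 30.579929555080266  key x bias 0.15925397569416383
shift [ 8.59 29.67] [0.01 0.04] target [445.26  44.02]
```

```bash
python3 - <<'E'
from h import *
np.set_printoptions(precision=2,suppress=True)
c=np.load('w5.npy',allow_pickle=True).item();T=np.array([435.67,14.64,122.51]);print(r.sense()['tool_pos'],c['cx'],c['cy'],c['dist'])
th=np.radians(-15.4);ex=np.array([np.cos(th),np.sin(th)]);ey=np.array([-ex[1],ex[0]])
for p in((277.85,235),(280.2,235)):
  k=plane(c,p,T[2]-12)[:2]-T[:2];print(k@ex,k@ey)
  q=proj(c,[np.r_[k+T[:2],T[2]-12]]);print(q)
for p in((277.85,186.2),(280.9,186.2)):
  k=plane(c,p,74)[:2]-T[:2];print(k@ex,k@ey)
E
```

```text
[436.67  14.35 123.39] 279.9918261182087 210.94696990560834 [-0.01  0.    0.    0.    0.  ]
-0.005109246577669165 12.994523315967545
[[277.85 235.  ]]
1.2001957918426749 12.996043803444731
[[280.2 235. ]]
-0.24891874542038697 30.87210636299517
1.6026326310034495 30.874225332713074
```

carry_out(
  linear=[
    [0.0114,0.0395,0],
    [0,0,0],
    [0,0,0],
    [0,0,-0.005],
    [0,0,-0.005],
    [0,0,-0.005],
    [0,0,0],
  ],
  rotation=[
    [0,0,-0.005],
    [0,0,0],
    [0,0,0],
    [0,0,0],
    [0,0,0],
    [0,0,0],
    [0,0,0],
  ],
  hand=[0,0,0,0,0,0,0],
)

```text
time_s: 7.95
tool_pos: [443.0, 42.1, 110.2]
eef_rot: [0.798, 0.603, -0.001, -0.0]
contact_force: [0.5, 0.2, -0.9]
grip_width: 9.2
finger_force: 59.5
```

```bash
python3 - <<'E'
from h import *
np.set_printoptions(precision=2,suppress=True)
for i in range(3):
    s=r.sense();print(s['tool_pos'],s['contact_force'],s['wrist_torque'])
    a=r.grab_frame('wrist')[:,:,::-1]
cv2.imwrite('pics/c6.png',cv2.resize(a[120:280,190:370],(675,600),interpolation=2))
E
```

```text
[443.03  42.08 110.17] [ 0.54  0.16 -0.9 ] [0.02 0.02 0.03]
[443.28  42.27 110.41] [-0.85 -0.1  -0.56] [ 0.01  0.01 -0.01]
[443.57  42.43 110.66] [-0.12  0.   -0.54] [-0.03 -0.02 -0.03]
```

View pics/c6.png

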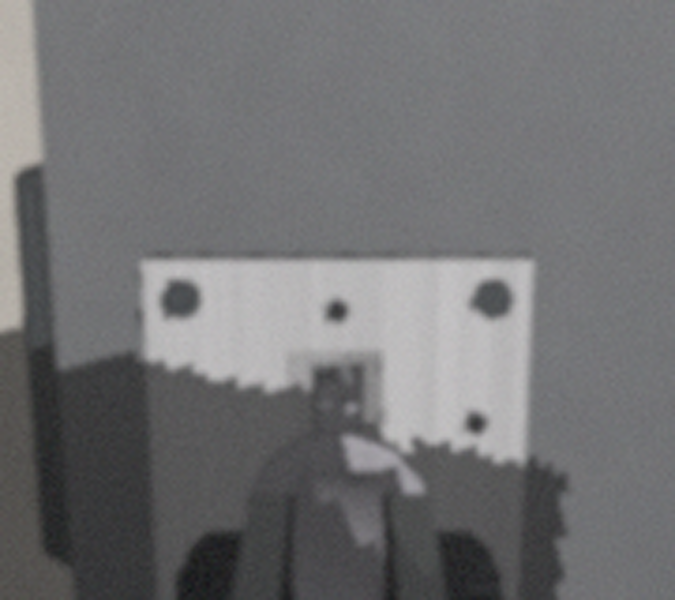

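The blade sits centred in the slot (crop x ≈ 335 for both), already about 4 mm in without force. Continue down.

carry_out(
  linear=[
    [0,0,-0.004],
    [0,0,-0.004],
    [0,0,-0.004],
    [0,0,-0.004],
    [0,0,0],
  ],
  rotation=[
    [0,0,0],
    [0,0,0],
    [0,0,0],
    [0,0,0],
    [0,0,0],
  ],
  hand=[0,0,0,0,0],
)

```text
time_s: 8.6
tool_pos: [443.4, 42.7, 98.4]
eef_rot: [0.798, 0.603, -0.0, -0.0]
contact_force: [-0.1, -0.8, -1.3]
grip_width: 9.3
finger_force: 59.5
```

carry_out(
  linear=[
    [0,0,-0.004],
    [0,0,-0.004],
    [0,0,-0.003],
    [0,0,0],
  ],
  rotation=[
    [0,0,0],
    [0,0,0],
    [0,0,0],
    [0,0,0],
  ],
  hand=[0,0,0,0],
  squeeze=100,
)

```text
time_s: 9.0
tool_pos: [444.2, 43.0, 90.9]
eef_rot: [0.798, 0.603, 0.0, 0.0]
contact_force: [-0.2, 0.1, 0.9]
grip_width: 8.7
finger_force: 98.8
```

carry_out(
  linear=[
    [0,0,-0.002],
    [0,0,-0.002],
    [0,0,0],
    [0,0,0],
  ],
  rotation=[
    [0,0,0.03],
    [0,0,-0.06],
    [0,0,0.06],
    [0,0,-0.03],
  ],
  hand=[0,0,0,0],
)

```text
time_s: 9.4
tool_pos: [444.1, 42.8, 87.5]
eef_rot: [0.798, 0.603, 0.0, 0.0]
contact_force: [0.5, 0.5, -0.7]
grip_width: 8.4
finger_force: 98.5
```

carry_out(
  linear=[
    [0,0,-0.002],
    [0,0,-0.002],
    [0,0,0],
    [0,0,0],
  ],
  rotation=[
    [0,0,0.03],
    [0,0,-0.06],
    [0,0,0.06],
    [0,0,-0.03],
  ],
  hand=[0,0,0,0],
)

```text
time_s: 9.8
tool_pos: [444.4, 42.8, 86.1]
eef_rot: [0.798, 0.603, -0.0, 0.0]
contact_force: [-3.5, -0.5, 12.9]
grip_width: 8.7
finger_force: 100.5
```

```bash
python3 - <<'E'
from h import *
np.set_printoptions(precision=2,suppress=True)
for i in range(2):
    s=r.sense();print(s['tool_pos'],s['contact_force'],s['wrist_torque'])
    a=r.grab_frame('wrist')[:,:,::-1]
cv2.imwrite('pics/c7.png',cv2.resize(a[120:280,190:370],(675,600),interpolation=2))
E
```

```text
[444.37  42.83  86.14] [-3.47 -0.53 12.87] [-0.05  0.85  0.06]
[444.38  42.82  86.15] [-4.22 -0.32 11.61] [-0.    0.81 -0.02]
```

View pics/c7.png

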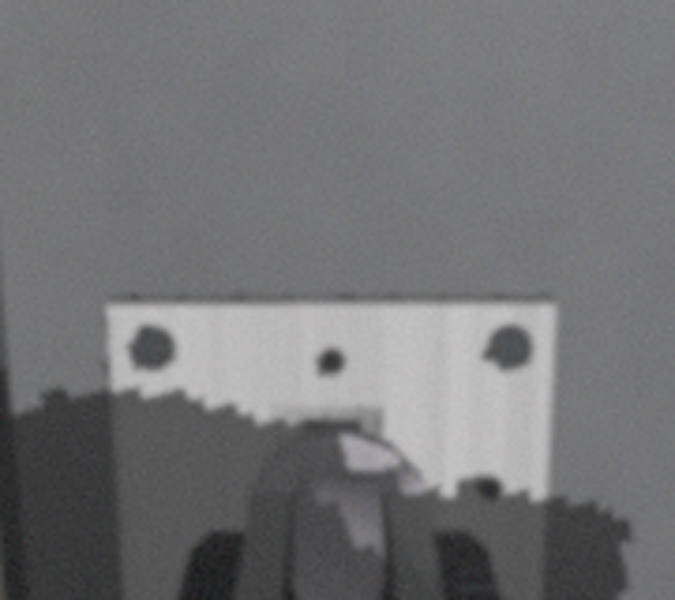

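Collar is down to within a millimetre of the computed home height (TCP 86.1 vs 86.2) and pushing 13 N. Start the turn.

carry_out(
  linear=[
    [0,0,-0.001],
    [0,0,0],
    [0,0,0],
    [0,0,0],
    [0,0,0],
    [0,0,0],
  ],
  rotation=[
    [0,0,0],
    [0,0,0],
    [0,0,-0.08],
    [0,0,-0.08],
    [0,0,-0.08],
    [0,0,0],
  ],
  hand=[0,0,0,0,0,0],
)

```text
time_s: 10.5
tool_pos: [444.1, 43.1, 86.1]
eef_rot: [0.867, 0.498, -0.001, 0.0]
contact_force: [-6.2, -0.6, 18.8]
grip_width: 8.4
finger_force: 101.5
```

```bash
python3 - <<'E'
from h import *
np.set_printoptions(precision=3,suppress=True)
s=r.sense();print(s['tool_pos'],s['contact_force'],s['wrist_torque'],s['joints'],R.from_quat(s['eef_rot']).as_matrix())
E
```

```text
[444.141  43.089  86.137] [-6.187 -0.629 18.836] [ 0.033  1.367 -0.021] [ 0.258  0.242 -0.483  2.169  0.163  0.766 -0.859] [[ 0.504  0.864 -0.001]
 [ 0.864 -0.504 -0.001]
 [-0.001 -0.    -1.   ]]
```

carry_out(
  linear=[
    [-0.001,0,0],
    [0,0,0],
    [0,0,0],
    [0,0,0],
    [0,0,0],
    [0,0,0],
    [0,0,0],
    [0,0,0],
  ],
  rotation=[
    [0,0,-0.08],
    [0,0,-0.08],
    [0,0,-0.08],
    [0,0,-0.08],
    [0,0,-0.08],
    [0,0,-0.08],
    [0,0,-0.08],
    [0,0,0],
  ],
  hand=[0,0,0,0,0,0,0,0],
)

```text
time_s: 11.3
tool_pos: [443.4, 43.6, 86.1]
eef_rot: [0.974, 0.226, -0.0, 0.0]
contact_force: [-6.2, 1.2, 16.8]
grip_width: 8.8
finger_force: 101.4
```

```bash
python3 - <<'E'
from h import *
np.set_printoptions(precision=3,suppress=True)
s=r.sense();M=R.from_quat(s['eef_rot']).as_matrix();print(s['tool_pos'],s['contact_force'],s['wrist_torque'],s['joints'],np.degrees(np.arctan2(M[1,1],M[0,1])),M[2])
E
```

```text
[443.354  43.59   86.126] [-6.245  1.196 16.764] [ 0.201  1.431 -0.06 ] [ 0.176  0.23  -0.395  2.174  0.128  0.76  -1.417] -63.86403215172224 [-0.001  0.    -1.   ]
```

carry_out(
  linear=[
    [-0.0005,0,0],
    [0,0,0],
    [0,0,0],
    [0,0,0],
    [0,0,0],
    [0,0,0],
    [0,0,0],
    [0,0,0],
  ],
  rotation=[
    [0,0,-0.08],
    [0,0,-0.08],
    [0,0,-0.08],
    [0,0,-0.08],
    [0,0,-0.08],
    [0,0,-0.08],
    [0,0,-0.08],
    [0,0,-0.04],
  ],
  hand=[0,0,0,0,0,0,0,0],
)

```text
time_s: 12.1
tool_pos: [443.2, 44.5, 86.1]
eef_rot: [0.996, -0.086, -0.0, -0.0]
contact_force: [-6.1, 2.9, 17.4]
grip_width: 8.4
finger_force: 101.2
```

carry_out(
  linear=[
    [0,0,0],
    [0,0,0],
    [0,0,0],
    [0,0,0],
    [0,0,0],
    [0,0,0],
  ],
  rotation=[
    [0,0,-0.04],
    [0,0,-0.03],
    [0,0,0],
    [0,0,0],
    [0,0,0],
    [0,0,0],
  ],
  hand=[0,0,0,0,0,0],
)

```text
time_s: 12.7
tool_pos: [443.2, 44.5, 86.1]
eef_rot: [0.993, -0.121, -0.0, -0.001]
contact_force: [-5.2, 3.4, 16.6]
grip_width: 8.6
finger_force: 101.3
```

```bash
python3 - <<'E'
from h import *
np.set_printoptions(precision=3,suppress=True)
for i in range(2):
    s=r.sense();M=R.from_quat(s['eef_rot']).as_matrix();print(s['time_s'],s['tool_pos'],s['contact_force'],s['wrist_torque'],s['joints'],np.degrees(np.arctan2(M[1,1],M[0,1])),M[2],s['finger_force'])
    a=r.grab_frame('wrist')[:,:,::-1]
cv2.imwrite('pics/c8.png',a)
E
```

```text
12.7 [443.197  44.55   86.132] [-5.188  3.362 16.621] [0.541 1.359 0.065] [ 0.082  0.22  -0.295  2.179  0.091  0.754 -2.086] -103.94668240502473 [-0.    -0.001 -1.   ] 101.25048088790209
12.75 [443.22   44.522  86.13 ] [-6.167  2.469 15.727] [0.581 1.354 0.05 ] [ 0.082  0.22  -0.295  2.179  0.091  0.754 -2.086] -103.94452436375906 [-0.    -0.001 -1.   ] 101.25003483757155
```

carry_out(
  linear=[
    [0,0,0],
    [0,0,0],
    [0,0,0],
    [0,0,0],
  ],
  rotation=[
    [0,0,-0.03],
    [0,0,0],
    [0,0,0],
    [0,0,0],
  ],
  hand=[0,0,0,0],
)

```text
time_s: 13.2
tool_pos: [443.2, 44.6, 86.1]
eef_rot: [0.991, -0.136, -0.0, -0.0]
contact_force: [-6.1, 3.3, 15.7]
grip_width: 8.6
finger_force: 101.2
```

```bash
python3 - <<'E'
from h import *
np.set_printoptions(precision=3,suppress=True)
s=r.sense();M=R.from_quat(s['eef_rot']).as_matrix();print(s['tool_pos'],s['contact_force'],s['wrist_torque'],np.degrees(np.arctan2(M[1,1],M[0,1])),s['qvel'])
save('wrist','w8.png');a=cv2.imread('pics/w8.png')
cv2.imwrite('pics/c9.png',cv2.resize(a[120:280,190:370],(675,600),interpolation=2))
E
```

```text
[443.202  44.627  86.123] [-6.126  3.264 15.735] [0.591 1.296 0.227] -105.68765748054719 [-0.     0.     0.001  0.001 -0.001  0.     0.003]
```

View pics/c9.png

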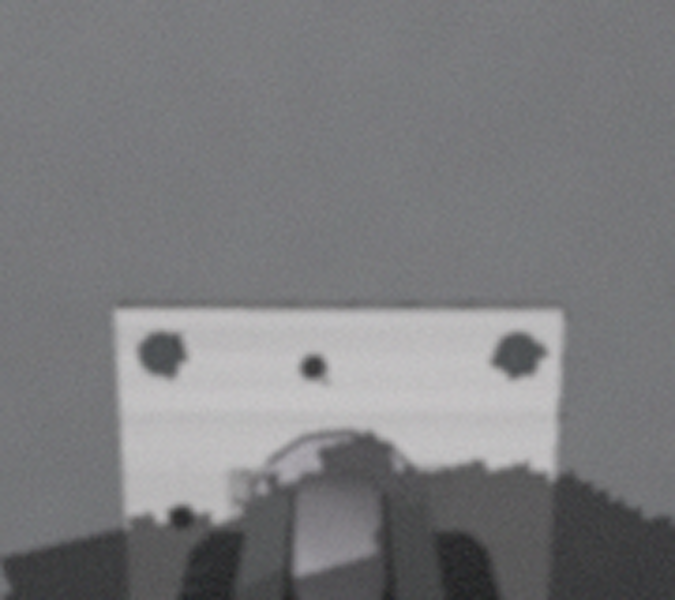

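The collar lies flat on the plate and the key is at right angles to the slot, whose end shows at crop (240,485). The torque rise to 0.23 N m shows it is against the stop, so I'm handing in.

```bash
python3 -c "
from plant import r
print(r.sign_off())"
```

```text
the job is handed in; nothing more can be done
None
```

I handed the job in at about 13 s. The arm still holds the round-bowed key, its collar down on the lock plate and the key turned about 90° clockwise against the stop. I never touched the square-bowed key or the bystanders. I never read the plug angle directly, only inferred it from the turn and the torque rise, and the sign-off returned no verdict.

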